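# Weigh the ingredients with counterweights from the secret drawer

## Task

Weigh the ingredients that stand in front of the balance (those that are there of the small tin, the salt shaker and the two garlic bulbs). The counterweights are in the wooden case's secret drawer: slide along the row of blocks on its back edge until one gives way, press that catch right down and the drawer springs out. Put all the ingredients in the balance's left pan and counterweights upright in the right pan until the balance is level, leave the weights you do not need in the drawer, push the drawer fully home so that it stays shut, and leave the spice jar, coffee jar and mug alone.

Things in the scene. Friction and masses are not known exactly. Their poses are not given: they have to be found in the camera images.
- drawer_front (a point): Centre of the outer face of the drawer front, a wooden panel 203 mm wide and 89 mm high (its middle is 60 mm above the case's underside, its top 97 mm) on the robot's side of the wooden case. Moves with the drawer; x points into the case. There is no handle.
- case: Fixed wooden case on the right, 160 mm deep (x) x 220 mm wide (y) x 105 mm high, origin at the centre of its underside, x pointing away from the robot, z up. A drawer with a front of the same wood slides out of it along -x.
- block_row (a point): Middle of the top of the row of five look-alike dark blocks on the case's top, along its back edge; axes as the case's. Each is 42 mm deep (x) and 41 mm wide (y), centred at y = -84, -42, 0, 42, 84 mm from here, tops flush, standing 20 mm above the case's top. Four are fixed; one, not to be told by eye, is the catch. Thin cheeks 2 mm lower close the row at both ends.
- catch (a joint): How far the catch block is pressed down: 0 m flush with its neighbours (the recess is hidden under it), up to 0.012 m at its stop. It starts to give at about 2 N and takes 5 N at the stop, springs back when let go, and frees the drawer from about 0.007 m.
- drawer (a joint): How far the drawer is out: below 0.006 m is shut and latched (it rests at about 0.002 to 0.003), 0.11 m fully out. Freed by the catch, it springs out by itself to 0.11 m within 2 s. To shut it, push its front in slowly (up to about 8 N) all the way to 0, where the catch snaps in; pushed less far it springs out again.
- drawer_floor (a point): Centre of the drawer's inner floor, 105 x 190 mm (x pointing into the case, z up), moving with the drawer; its side walls are 30 mm high, its front panel 81 mm high above this floor. The weights stand side by side in a row on it, about 66 mm apart.
- pan_left (a joint): Height of the left pan above its level position in m, -0.02 (left pan heavy, at its stop) to +0.02 (right pan heavy, at its stop). The right pan moves just as far the other way. About 8 mm per 100 g of difference, 0 when both loads are equal, wherever in the pans they stand. A needle on the dial between the pans turns with it.
- pan_left_floor (a point): Centre of the upper face of the left pan's floor (left as the robot sees it, +y side) of the white fixed two-pan balance; moves with the pan. About 75 mm above the worktop when level. The pan is a flat aluminium tray 190 mm (x) x 140 mm (y) with a rim 20 mm high and 3 mm thick; x points away from the robot, z up. The two pans' centres are 210 mm apart.
- pan_right_floor (a point): The same point of the right pan (-y side), an identical tray. Between the pans, on the robot's side, stands a housing 56 mm wide with a dial, 125 mm high.
- small_tin: Ingredient: food tin, 57 mm across, 72 mm high. Origin at the centre of its underside, z up its axis. Two or three of the four ingredients are there, on the worktop on the robot's side of the balance. Weighs 100, 200 or 300 g within 4 per cent; the balance tells.
- salt_shaker: Ingredient: white salt shaker, 44 mm across up to 60 mm height, narrowing to 34 mm at the top, 90 mm high. Origin at the centre of its underside, z up its axis. Two or three of the four ingredients are there, on the worktop on the robot's side of the balance. Weighs 100, 200 or 300 g within 4 per cent; the balance tells.
- garlic_a: Ingredient: one of two like garlic bulbs, round, 60 mm across, 58 mm high with the stalk, its middle 25 mm above the origin; it may lie on its side. Origin at the centre of its underside, z up its axis. Two or three of the four ingredients are there, on the worktop on the robot's side of the balance. Weighs 100, 200 or 300 g within 4 per cent; the balance tells.
- garlic_b: Ingredient: one of two like garlic bulbs, round, 60 mm across, 58 mm high with the stalk, its middle 25 mm above the origin; it may lie on its side. Origin at the centre of its underside, z up its axis. Two or three of the four ingredients are there, on the worktop on the robot's side of the balance. Weighs 100, 200 or 300 g within 4 per cent; the balance tells.
- weight_100: Counterweight of 100 g: steel disc 40 mm across and 22 mm high with a neck and a round grip knob 24 mm across on top (the knob's straight part from 36 to 60 mm), 60 mm high overall. Origin at the centre of its underside. Starts in the shut drawer; which of the three stands where varies.
- weight_200: Counterweight of 200 g: steel disc 48 mm across and 26 mm high with a neck and a round grip knob 24 mm across on top (the knob's straight part from 40 to 64 mm), 64 mm high overall. Origin at the centre of its underside. Starts in the shut drawer; which of the three stands where varies.
- weight_400: Counterweight of 400 g: steel disc 56 mm across and 30 mm high with a neck and a round grip knob 24 mm across on top (the knob's straight part from 44 to 68 mm), 68 mm high overall. Origin at the centre of its underside. Starts in the shut drawer; which of the three stands where varies.
- spice_a: Bystander: spice jar with green cap, 106 mm high, on the right. Not an ingredient of this job; leave it alone. Origin at the centre of its underside.
- coffee_jar: Bystander: glass coffee jar with dark lid, 68 mm across, 133 mm high, at the back. Not an ingredient of this job; leave it alone. Origin at the centre of its underside.
- mug_blue: Bystander: yellow and blue mug, 92 mm high, at the back. Not an ingredient of this job; leave it alone. Origin at the centre of its underside.

How it is judged:
By the outcome, as a careful person would: the job done as asked, in the order asked, and still so for the second after the job is handed in, with the robot touching nothing.
Of small_tin, salt_shaker, garlic_a, garlic_b only 2 to 3 are there at a start; the rules pass over those that are not, and their reading is None.
At some moment in a run one of garlic_a, garlic_b may be knocked a few centimetres aside while the robot is not near it.
It also fails if it takes over 210 s, if anything falls off the work surface, if the arm or the gripper's body presses on something with over 40 N, if the wrist force passes 120 N, or if a joint passes its speed limit or range.

## Robot

A 6-joint arm with a two-finger parallel gripper is mounted at the origin on a cart in front of the work surface, level with it; the furniture and walls round the work are solid. World frame = base frame: x ahead of the robot, y to its left, z up, the work surface at z = 0. Lengths are in m, angles in rad, forces in N, time in s.
With the tool pointing down it reaches from about 0.325 to 0.775 m from the base axis. Payload 5.5 kg.
Tool frame: the origin (TCP) lies midway between the tips of the shut fingers; the grasp point (between the pads) lies ctrl.grasp_offset behind it (ctrl.grasp_offset is the distance from the TCP to the grasp point, in m); z points along the fingers, y is the line along which they close (so a half turn about z gives the same grasp; the last joint's range is limited). The gripper opens to 88 mm and grips with 3 to 60 N. Pads are 20 mm wide; open, the fingers measure 115 mm over their backs; the gripper's body (75 mm by 178 mm) begins 61 mm behind the grasp point.
Start: joints at [1.162, 0.091, 1.231, -0, 1.82, -0.057], TCP at [0.207, 0.563, 0.223] pointing down, gripper open.
Joint ranges: [-2.87, 2.87], [-0.86, 2.18], [0.17, 2.46], [-1.51, 4.65], [0.06, 2.69], [-2.65, 2.65]. Speed limits (rad/s): [2.57, 2.57, 3.01, 3.14, 3.14, 3.14].

## Interface

Orientations are given as a unit quaternion [x, y, z, w].
In Python, from workcell import ctrl gives the robot as it stands.
- The arm moves only by the shell command python3 nudge.py FILE [OPENING] [FORCE], which reads ROWS from the file FILE. ROWS is 1 to 5 rows, parted by semicolons, with the numbers parted by spaces; each row has 6 numbers: dx, dy, dz in units of 100 mm, then a rotation vector rx, ry, rz in units of 0.05 rad; each row is the pose to reach, as a shift and turn from the pose commanded when the command began, along the tool's axes at that moment; what a row does not reach only later rows make up. A row lasts 1/10 s, in which the tool goes at most 0.05 m and 0.15 rad, less where a joint would pass 70% of its speed; a pose out of reach is approached as far as the arm can. OPENING is the finger opening in m, set as the command begins (- or left out keeps the last). The fingers move at their own pace and stop on an object; FORCE is the grip in N (left out, the last holds). Time passes only in rows, so rows that do not move let the fingers close. It prints the time, the measured TCP pose, the force, the opening and the grip force at its end. Input that does not fit is refused with a message, and nothing moves.
- ctrl.get_state(): the state, without advancing time (a new reading comes with each control period).
- ctrl.capture(name): name is "side" or "top"; returns the picture (420x560x3 uint8, red, green, blue); there is no depth.
- ctrl.camera_info(name): a dict with "K" (3x3 intrinsics, pixels), "k1" (the pictures are not rectified: a ray, as slopes to the right and down, at radius r is drawn at 1 + k1 r^2 times it, then the intrinsics apply), "R" (3x3) and "t" (3): a world point X has camera coordinates R X + t. Camera axes: x right, y down, z forward; pixel columns grow to the right and rows downward; lengths in m; the calibration is good to about 2 mm. A picture is of the moment at which its call begins. camera_info takes no time and is no camera call.
- ctrl.hand_in(): hands the job in; it is judged then, once.
The state is a dict: "clock": time; "joint_pos": joint angles; "joint_velocities": joint speeds; "joint_efforts": joint torques, N m; "tool_pos": TCP position; "orientation": TCP orientation; "wrist_force": force on the tool from outside, world axes, zero at the start; "ft_torque": the same for the moment, N m; "finger_gap": finger opening in m; "gripper_force": force on a finger pad.
Only numpy, scipy, OpenCV 4.12 (cv2) and the standard library are available. Lean on these libraries where they do the work, as an engineer would, in place of code of your own. Each camera call takes 0.05 s, during which the arm holds its last target. There are 200 camera calls.

## Working session

There is one attempt and no reset: what is moved stays moved. The work goes in short steps, Python scripts to look and compute and a shell command to move; the robot and the scene stay as the last step left them, time stands still between calls to the robot, and variables do not carry over. Pictures are saved under pics/ and viewed, at most 14 in all, crops included, and the job is handed in when it is done.

```bash
ls; mkdir -p pics
python3 - <<'E'
from workcell import ctrl
import cv2,json
for n in("side","top"):
    im=ctrl.capture(n); cv2.imwrite(f"pics/{n}0.png",im[:,:,::-1]); c=ctrl.camera_info(n); print(n,{k:(v.tolist() if hasattr(v,'tolist') else v) for k,v in c.items()})
s=ctrl.get_state(); print(s, ctrl.grasp_offset)
E
```

```text
nudge.py
pics
workcell.py
side {'K': [[423.4415425365805, 0.0, 274.85875992516054], [0.0, 423.4415425365805, 210.76976792324396], [0.0, 0.0, 1.0]], 'k1': -0.015308523401796002, 'R': [[0.929534840116508, -0.3686309865302959, 0.00872793098498058], [-0.11997396317624646, -0.32473724401510834, -0.9381641490215111], [0.34867066003517194, 0.8710091377931535, -0.3460807025990683]], 't': [-0.5498654548846545, 0.14951531832251833, 1.1383328611639405]}
top {'K': [[440.0160678659465, 0.0, 284.91135320877993], [0.0, 440.0160678659465, 209.5402816952991], [0.0, 0.0, 1.0]], 'k1': 0.017456332983869276, 'R': [[0.007693642411423193, -0.9999568094887306, -0.005214117716723797], [-0.9848068803729099, -0.006672260929151685, -0.17352489534435767], [0.17348261076148846, 0.006469937496763016, -0.9848156800499096]], 't': [-0.03848631930808999, 0.5884091940143629, 1.2450444972099135]}
{'clock': 0.1, 'joint_pos': array([ 1.16226791e+00,  9.18127883e-02,  1.23179144e+00,  8.17250779e-06,
        1.81979662e+00, -5.67220088e-02]), 'joint_velocities': array([ 1.82625998e-05, -7.58128878e-04, -2.28786835e-03, -2.59272398e-04,
       -4.58442404e-04, -3.92000635e-04]), 'joint_efforts': array([ 2.32788174e-03, -4.47857451e+01, -4.07569098e+01,  6.98467134e-02,
        2.84745719e-02, -1.05030826e-04]), 'tool_pos': array([0.20665955, 0.56299645, 0.22158779]), 'orientation': array([ 1.74996415e-01,  9.84568655e-01, -8.78830757e-04, -2.12278279e-04]), 'wrist_force': array([ 0.49911809, -0.54392606, -0.81153539]), 'ft_torque': array([ 0.0411408 , -0.04962799,  0.04866746]), 'gripper_force': 0.0, 'finger_gap': 0.08807219320695991} 0.0187
```
View pics/side0.png

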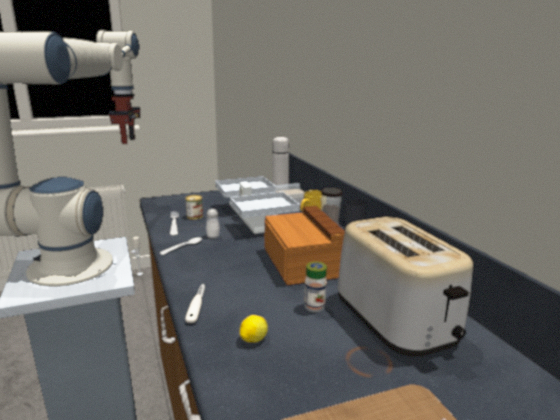

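View pics/top0.png

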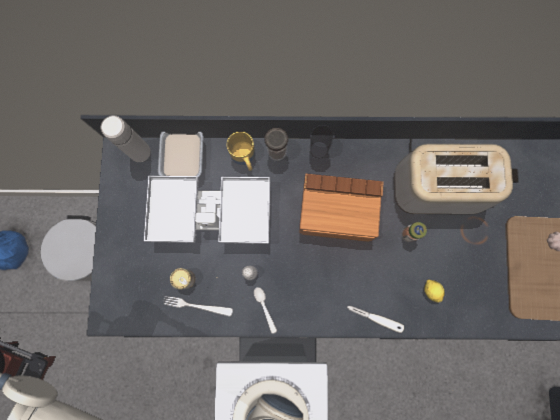

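The side view shows the tin at about (194,207), the shaker at (213,224), the case at (300,245) and the pans at (247,187) and (266,205). The top view shows the tin at (181,279), the shaker at (250,273), the left pan at (171,209), the right pan at (245,210) and the case at (341,208). I see no garlic in front of the balance, so I'll enlarge to check.

Create h.py:
```python
import numpy as np, cv2
from workcell import ctrl
from scipy.spatial.transform import Rotation as Rn
def ray(n,uv):
    c=ctrl.camera_info(n); K=np.array(c["K"]);R=np.array(c["R"]);t=np.array(c["t"])
    s=cv2.undistortPoints(np.array([[uv]],float),K,np.array([c["k1"],0,0,0,0.]))[0,0]
    return -R.T@t, R.T@np.array([s[0],s[1],1])
def atz(n,uv,z):
    o,d=ray(n,uv); return o+d*(z-o[2])/d[2]
def proj(n,X):
    c=ctrl.camera_info(n); R=np.array(c["R"])
    return cv2.projectPoints(np.array([X],float),cv2.Rodrigues(R)[0],np.array(c["t"],float),np.array(c["K"]),np.array([c["k1"],0,0,0,0.]))[0][0,0]
def tri(us,ut):
    A=[];b=[]
    for n,uv in(("side",us),("top",ut)):
        o,d=ray(n,uv); d=d/np.linalg.norm(d);P=np.eye(3)-np.outer(d,d);A.append(P);b.append(P@o)
    r=np.linalg.lstsq(np.vstack(A),np.hstack(b),rcond=None); return r[0],r[1]**.5
def tool(X,yaw=None):
    "shift in the tool's axes from the present TCP to X"
    s=ctrl.get_state(); R=Rn.from_quat(s["orientation"]).as_matrix()
    print("tcp",s["tool_pos"].round(4),"ydir",R[:,1].round(3),"zdir",R[:,2].round(3)); return (R.T@(np.array(X)-s["tool_pos"])).round(4)
def crop(n,name,x,y,w,h,f,im=None):
    im=ctrl.capture(n) if im is None else im
    c=cv2.resize(im[y:y+h,x:x+w],None,fx=f,fy=f,interpolation=cv2.INTER_CUBIC)
    for i in range(0,w,10): cv2.line(c,(i*f,0),(i*f,6 if (x+i)%50 else 14),(255,0,0),1)
    for i in range(0,h,10): cv2.line(c,(0,i*f),(6 if (y+i)%50 else 14,i*f),(255,0,0),1)
    return c
def save(name,c): cv2.imwrite("pics/"+name,c[:,:,::-1])
```

Run:
```python
from h import *
t=cv2.imread("pics/top0.png")[:,:,::-1];s=cv2.imread("pics/side0.png")[:,:,::-1]
save("t1.png",crop("top","",130,150,260,150,3,im=t.copy()))
save("s1.png",crop("side","",170,170,190,130,4,im=s.copy()))
print(proj("top",[.5,.3,0]),proj("top",[.5,-.3,0]))
print(atz("top",(555,240),.0))
```

```text
[174.3822542  240.59037636] [372.77829609 241.99437298]
[ 0.51046081 -0.84450199  0.        ]
```

View pics/t1.png

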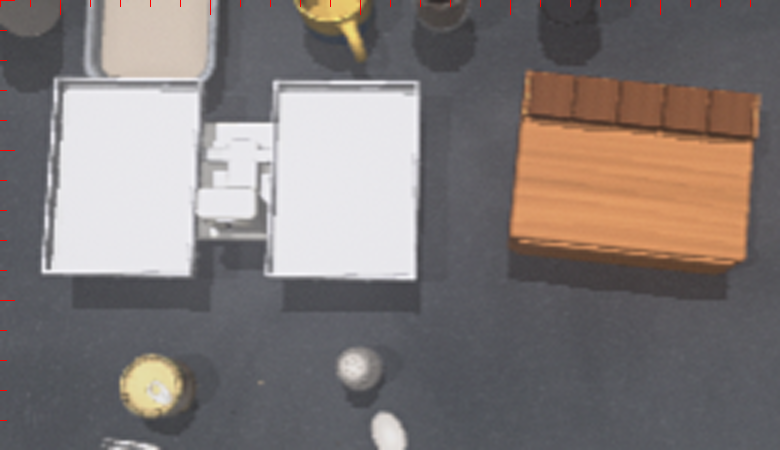

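View pics/s1.png

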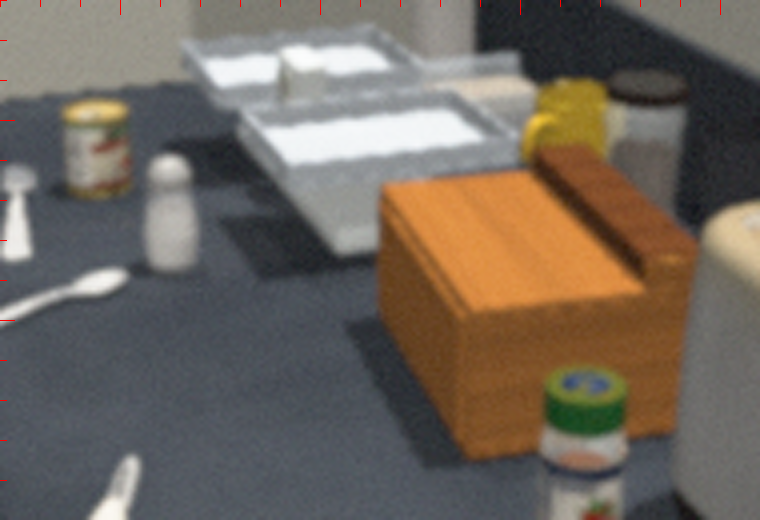

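The enlarged crops show only the tin and shaker as ingredients, with no garlic. The pans are empty, and the case with its block row is turned slightly.

Run:
```python
from h import *
T=lambda u,v:(130+u/3,150+v/3); S=lambda u,v:(170+u/4,170+v/4)
for n,s,t in [("tin top",S(97,112),T(151,385)),("shaker top",S(169,157),T(359,367)),("rowfarR",S(692,247),T(759,95)),("rowfarL",S(590,150),T(528,72)),("rownearR",S(645,268),T(754,136)),
 ("rownearL",S(540,152),T(523,116)),("casenearR",S(463,312),T(745,261)),("casenearL",S(385,187),T(511,240)),("pRnearR",S(338,195),T(415,278)),("pRnearL",S(240,125),T(266,276))]:
    x,r=tri(s,t); print(n,x.round(4),r)
for z,l in[(.095,[("LP",[(57,79),(201,82),(191,273),(43,272)]),("RP",[(275,82),(418,83),(415,278),(266,276)])]),(.125,[("row",[(528,72),(759,95),(754,136),(523,116)])]),(.105,[("case",[(511,240),(745,261)])])]:
  for n,p in l:
    q=np.array([atz("top",T(*a),z) for a in p]);print(n,q[:,:2].round(4).tolist(),q.mean(0).round(4))
print("tin side bottom",atz("side",S(97,190),0),"shaker bottom",atz("side",S(170,265),0))
print(atz("top",T(151,385),.072),atz("top",T(359,367),.09))
print("tool to pre-tin",tool([.36,.3,.25]))
```

```text
tin top [0.3886 0.2597 0.0672] [0.00354173]
shaker top [0.4056 0.0618 0.0909] [0.00310892]
rowfarR [ 0.6539 -0.3073  0.1271] [0.0036605]
rowfarL [ 0.6844 -0.0953  0.1142] [0.00569082]
rownearR [ 0.6196 -0.305   0.1164] [0.00017034]
rownearL [ 0.6432 -0.0912  0.1161] [0.00849837]
casenearR [ 0.5027 -0.2957  0.102 ] [0.00146476]
casenearL [ 0.5269 -0.0799  0.1006] [0.00722327]
pRnearR [0.507  0.0074 0.064 ] [0.02600011]
pRnearL [0.4895 0.1535 0.0775] [0.00098749]
LP [[0.6755, 0.3581], [0.6736, 0.2197], [0.4895, 0.2213], [0.4895, 0.3598]] [0.582  0.2897 0.095 ]
RP [[0.674, 0.1486], [0.674, 0.0111], [0.4862, 0.0113], [0.4871, 0.1509]] [0.5803 0.0805 0.095 ]
row [[0.6777, -0.0933], [0.6568, -0.3089], [0.6177, -0.3031], [0.6354, -0.0886]] [ 0.6469 -0.1985  0.125 ]
case [[0.5214, -0.0782], [0.5033, -0.2955]] [ 0.5123 -0.1868  0.105 ]
tin side bottom [0.38439616 0.24561765 0.        ] shaker bottom [0.40511648 0.06332449 0.        ]
[0.38602576 0.25907436 0.072     ] [0.40351364 0.0623721  0.09      ]
tcp [0.2067 0.563  0.2216] ydir [ 0.345  0.939 -0.002] zdir [-0.001 -0.002 -1.   ]
tool to pre-tin [-0.2346 -0.1941 -0.0281]
```

The rows are not in the units I measure in: shifts go in units of 100 mm and turns go in units of 0.05 rad. I convert before sending: -0.173 m is -1.73, -0.057 m is -0.57, -0.352 rad is -7.04.

```bash
echo '-0.4 -0.1 0 0 0 -2;-0.8 -0.2 0 0 0 -4;-1.2 -0.4 0 0 0 -6;-1.6 -0.57 0 0 0 -7.04;-1.73 -0.57 0 0 0 -7.04' > path.dat && python3 nudge.py path.dat 0
python3 - <<'E'
from h import *
print(tool([.654,-.115,.2]))
c,y=np.array([.6469,-.1985,.125]),np.array([.089,.996,0])
for k in(84,42,0,-42,-84):print((c+y*k/1000).round(4))
E
```

```text
clock: 0.6
tool_pos: [0.352, 0.4474, 0.2225]
orientation: [0.001, 1.0, -0.001, 0.0]
wrist_force: [0.4, 0.6, 0.2]
finger_gap: 0.0519
gripper_force: 0.0
tcp [0.352  0.4474 0.2225] ydir [ 0.002  1.    -0.001] zdir [ 0.001 -0.001 -1.   ]
[-0.3034 -0.5616  0.0234]
[ 0.6544 -0.1148  0.125 ]
[ 0.6506 -0.1567  0.125 ]
[ 0.6469 -0.1985  0.125 ]
[ 0.6432 -0.2403  0.125 ]
[ 0.6394 -0.2822  0.125 ]
```

In the tool's units: -0.215 m is -2.15, -0.172 m is -1.72.

```bash
echo '-0.25 -0.43 0 0 0 0;-0.5 -0.86 0 0 0 0;-0.75 -1.29 0 0 0 0;-1 -1.72 0 0 0 0;-1.25 -2.15 0 0 0 0' > path.dat && python3 nudge.py path.dat >/dev/null
echo '-0.25 -0.43 0 0 0 0;-0.5 -0.86 0 0 0 0;-0.75 -1.29 0 0 0 0;-1 -1.72 0 0 0 0;-1.25 -2.15 0 0 0 0' > path.dat && python3 nudge.py path.dat >/dev/null
echo '-0.25 -0.43 0.2 0 0 0;-0.5 -0.86 0.4 0 0 0;-0.53 -1.29 0.6 0 0 0;-0.53 -1.32 0.7 0 0 0;-0.53 -1.32 0.7 0 0 0' > path.dat && python3 nudge.py path.dat
echo '0 0 0.1 0 0 0;0 0 0.2 0 0 0;0 0 0.2 0 0 0' > path.dat && python3 nudge.py path.dat
```

```text
clock: 2.1
tool_pos: [0.6516, -0.1124, 0.1488]
orientation: [0.001, 1.0, 0.001, -0.003]
wrist_force: [-0.4, 0.7, -0.3]
finger_gap: 0.0004
gripper_force: 0.0
clock: 2.4
tool_pos: [0.6521, -0.11, 0.1314]
orientation: [-0.001, 1.0, 0.0, -0.001]
wrist_force: [-0.0, 0.1, -0.3]
finger_gap: 0.0004
gripper_force: 0.0
```

```bash
for i in 1; do echo '0 0 0.04 0 0 0;0 0 0.04 0 0 0' > path.dat && python3 nudge.py path.dat; echo '0 0 0.03 0 0 0;0 0 0.03 0 0 0' > path.dat && python3 nudge.py path.dat; echo '0 0 0.02 0 0 0;0 0 0.02 0 0 0' > path.dat && python3 nudge.py path.dat;  done | grep -E "tool_pos|wrist"
```

```text
tool_pos: [0.6526, -0.1111, 0.1287]
wrist_force: [-0.8, 0.7, -0.1]
tool_pos: [0.6526, -0.1117, 0.1255]
wrist_force: [0.5, -0.4, -0.2]
tool_pos: [0.6527, -0.1117, 0.1254]
wrist_force: [-2.3, 1.1, 5.2]
```

In the tool's units: -0.042 m is -0.42, -0.01 m is -0.1.

```bash
echo '0 0 -0.1 0 0 0;0.04 -0.42 -0.1 0 0 0;0.04 -0.42 -0.1 0 0 0;0.04 -0.42 -0.03 0 0 0;0.04 -0.42 -0.03 0 0 0' > path.dat && python3 nudge.py path.dat | grep -E "tool_pos|wrist";  echo '0 0 0.03 0 0 0;0 0 0.03 0 0 0;0 0 0.03 0 0 0' > path.dat && python3 nudge.py path.dat | grep -E "tool_pos|wrist"
echo '0 0 -0.1 0 0 0;0.04 -0.42 -0.1 0 0 0;0.04 -0.42 -0.1 0 0 0;0.04 -0.42 -0.03 0 0 0;0.04 -0.42 -0.03 0 0 0' > path.dat && python3 nudge.py path.dat | grep -E "tool_pos|wrist";  echo '0 0 0.03 0 0 0;0 0 0.03 0 0 0;0 0 0.03 0 0 0' > path.dat && python3 nudge.py path.dat | grep -E "tool_pos|wrist"
```

```text
tool_pos: [0.6484, -0.1534, 0.1254]
wrist_force: [-0.6, -0.2, 0.3]
tool_pos: [0.6487, -0.1532, 0.1236]
wrist_force: [-1.0, 0.1, 2.1]
tool_pos: [0.6445, -0.1953, 0.1256]
wrist_force: [0.3, -0.7, 0.4]
tool_pos: [0.6447, -0.1951, 0.1254]
wrist_force: [-3.0, -0.3, 5.1]
```

The second block (y=+42) yielded at 2 N, so it is the catch and I'm pressing it.

In the tool's units: 0.042 m is 0.42, -0.004 m is -0.04.

```bash
echo '0 0 -0.1 0 0 0;-0.04 0.42 -0.1 0 0 0;-0.04 0.42 -0.1 0 0 0;-0.04 0.42 0 0 0 0;-0.04 0.42 0 0 0 0' > path.dat && python3 nudge.py path.dat | grep -E "tool_pos|wrist";  echo '0 0 0.03 0 0 0;0 0 0.06 0 0 0;0 0 0.09 0 0 0;0 0 0.11 0 0 0;0 0 0.11 0 0 0' > path.dat && python3 nudge.py path.dat | grep -E "tool_pos|wrist"
echo '0 0 0 0 0 0;0 0 0 0 0 0;0 0 0 0 0 0;0 0 0 0 0 0;0 0 0 0 0 0' > path.dat && python3 nudge.py path.dat | grep -E "tool_pos|wrist"; python3 -c "
from h import *
save('d1.png',np.hstack([crop('top','',280,160,120,150,3),crop('side','',240,200,110,150,3)]))"
```

```text
tool_pos: [0.6481, -0.1536, 0.1217]
wrist_force: [0.2, 0.0, -0.9]
tool_pos: [0.6485, -0.1542, 0.1134]
wrist_force: [-2.6, 1.5, 5.8]
tool_pos: [0.6485, -0.1541, 0.1134]
wrist_force: [-2.5, 0.3, 4.4]
```

View pics/d1.png

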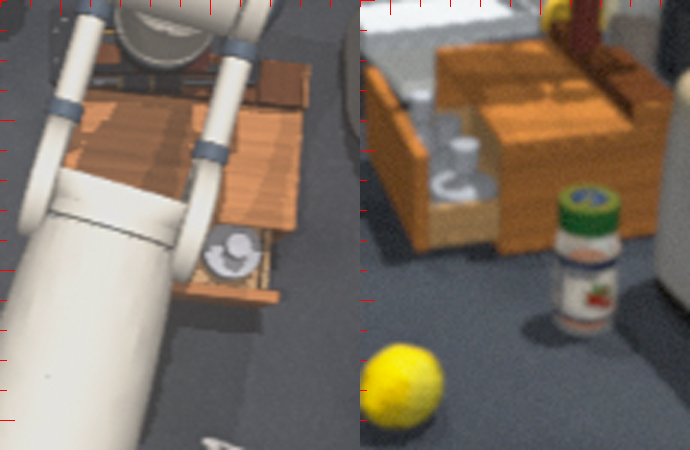

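The drawer sprang out with the weights in it. Next I go above the shaker.

```bash
echo '0 0 -0.4 0 0 0;0 0 -0.8 0 0 0;0.3 0.3 -1 0 0 0;0.6 0.6 -1 0 0 0;0.9 0.9 -1 0 0 0' > path.dat && python3 nudge.py path.dat 0.088 >/dev/null
echo '0.3 0.3 0 0 0 0;0.6 0.6 0 0 0 0;0.9 0.9 0 0 0 0;1.2 1.2 0 0 0 0;1.55 1.26 0 0 0 0' > path.dat && python3 nudge.py path.dat >/dev/null
echo '0 0 0.3 0 0 0;0 0 0.6 0 0 0;0 0 0.7 0 0 0;0 0 0.7 0 0 0' > path.dat && python3 nudge.py path.dat
python3 -c "
from h import *
print(tool([.4045,.0625,.025]))
a=crop('top','',290,150,110,120,5);save('d2.png',np.hstack([a]))"
```

```text
clock: 7.6
tool_pos: [0.4028, 0.0619, 0.141]
orientation: [0.0, 1.0, -0.0, -0.002]
wrist_force: [0.4, -0.3, -0.2]
finger_gap: 0.0877
gripper_force: 0.0
tcp [0.4028 0.0619 0.141 ] ydir [ 0.  1. -0.] zdir [-0.003 -0.    -1.   ]
[-0.002   0.0007  0.116 ]
```

View pics/d2.png

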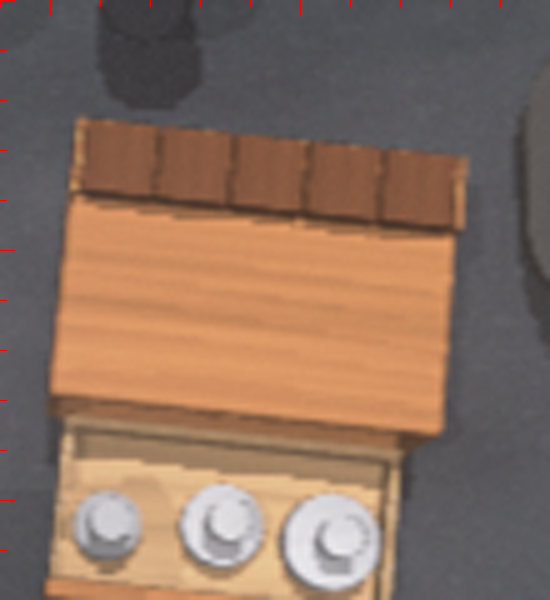

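The drawer holds, from left to right, the 100 g, 200 g and 400 g weights. Their knob tops in the crop are at (111,518), (231,519) and (342,537). Now I grasp the shaker.

```bash
echo '-0.02 0 0.3 0 0 0;-0.02 0 0.6 0 0 0;-0.02 0 0.9 0 0 0;-0.02 0 1.14 0 0 0;-0.02 0 1.16 0 0 0' > path.dat && python3 nudge.py path.dat >/dev/null
echo '0 0 0 0 0 0;0 0 0 0 0 0;0 0 0 0 0 0;0 0 0 0 0 0;0 0 0 0 0 0' > path.dat && python3 nudge.py path.dat 0 20
echo '0 0 -0.3 0 0 0;0 0 -0.6 0 0 0;0 0 -1 0 0 0;0 0 -1.3 0 0 0;0 0 -1.3 0 0 0' > path.dat && python3 nudge.py path.dat
python3 -c "
from h import *
T=lambda u,v:(290+u/5,150+v/5)
for p,z in(((111,518),.076),((231,519),.08),((342,537),.084)): print(atz('top',T(*p),z).round(4))
print(tool([.628,.29,.155]))"
```

```text
clock: 8.65
tool_pos: [0.406, 0.0622, 0.0274]
orientation: [-0.0, 1.0, 0.0, 0.001]
wrist_force: [0.6, -0.1, 0.1]
finger_gap: 0.0514
gripper_force: 0.0
clock: 9.15
tool_pos: [0.4076, 0.0623, 0.162]
orientation: [-0.0, 1.0, 0.0, 0.004]
wrist_force: [0.1, -0.1, -0.3]
finger_gap: 0.0111
gripper_force: 0.0
[ 0.4579 -0.1128  0.076 ]
[ 0.4576 -0.1804  0.08  ]
[ 0.4476 -0.2422  0.084 ]
tcp [0.4076 0.0623 0.162 ] ydir [-0.     1.     0.001] zdir [ 0.009  0.001 -1.   ]
[-0.2204  0.2276  0.009 ]
```

The fingers hadn't closed yet when I lifted, so I need to check whether the shaker still stands.

```bash
echo '0 0 0 0 0 0;0 0 0 0 0 0;0 0 0 0 0 0;0 0 0 0 0 0;0 0 0 0 0 0' > path.dat && python3 nudge.py path.dat 0.088; python3 -c "
from h import *
a=crop('top','',210,230,80,80,5);b=crop('side','',180,180,80,80,5);save('e.png',np.hstack([a,b]))"
```

```text
clock: 9.65
tool_pos: [0.4053, 0.0621, 0.1559]
orientation: [-0.0, 1.0, -0.0, -0.001]
wrist_force: [-0.0, -0.8, 0.0]
finger_gap: 0.048
gripper_force: 0.0
```

View pics/e.png

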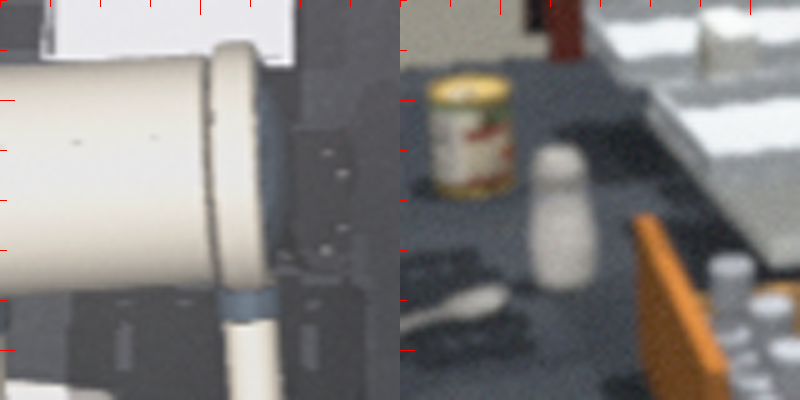

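The shaker is still standing where it was, so I retry and allow more closing time.

In the tool's units: -0.13 m is -1.3, 0.13 m is 1.3.

```bash
echo '0 0 0 0 0 0;0 0 0 0 0 0;0 0 0 0 0 0;0 0 0 0 0 0;0 0 0 0 0 0' > path.dat && python3 nudge.py path.dat 0.088|grep gap
echo '0 0 0.3 0 0 0;0 0 0.6 0 0 0;0 0 0.9 0 0 0;0 0 1.2 0 0 0;0 0 1.3 0 0 0' > path.dat && python3 nudge.py path.dat |grep tool_pos
echo '0 0 0 0 0 0;0 0 0 0 0 0;0 0 0 0 0 0;0 0 0 0 0 0;0 0 0 0 0 0' > path.dat && python3 nudge.py path.dat 0 20 >/dev/null
echo '0 0 0 0 0 0;0 0 0 0 0 0;0 0 0 0 0 0;0 0 0 0 0 0;0 0 0 0 0 0' > path.dat && python3 nudge.py path.dat 
echo '0 0 -0.3 0 0 0;0 0 -0.6 0 0 0;0 0 -1 0 0 0;0 0 -1.3 0 0 0;0 0 -1.3 0 0 0' > path.dat && python3 nudge.py path.dat
```

```text
finger_gap: 0.0878
tool_pos: [0.4036, 0.062, 0.0234]
clock: 11.75
tool_pos: [0.406, 0.0625, 0.0272]
orientation: [-0.0, 1.0, 0.0, 0.001]
wrist_force: [1.0, 3.9, 5.0]
finger_gap: 0.0413
gripper_force: 20.0
clock: 12.25
tool_pos: [0.4071, 0.0617, 0.1603]
orientation: [0.0, 1.0, -0.0, 0.003]
wrist_force: [0.5, 1.4, -2.3]
finger_gap: 0.0412
gripper_force: 20.0
```

In the tool's units: -0.15 m is -1.5, 0.15 m is 1.5.

```bash
echo '-0.3 0.3 0 0 0 0;-0.6 0.6 0 0 0 0;-0.9 0.9 0 0 0 0;-1.2 1.2 0 0 0 0;-1.5 1.5 0 0 0 0' > path.dat && python3 nudge.py path.dat >/dev/null
echo '-0.3 0.3 0 0 0 0;-0.6 0.6 0 0 0 0;-0.72 0.78 0 0 0 0;-0.72 0.78 0 0 0 0;-0.72 0.78 0 0 0 0' > path.dat && python3 nudge.py path.dat|grep -E "tool|wrist"
echo '0 0 0.2 0 0 0;0 0 0.4 0 0 0;0 0 0.48 0 0 0;0 0 0.48 0 0 0;0 0 0.48 0 0 0' > path.dat && python3 nudge.py path.dat|grep -E "tool|wrist|force"
python3 -c "
from h import *
print(tool([.628,.29,.1035]))"
```

```text
tool_pos: [0.6267, 0.2896, 0.1532]
wrist_force: [0.2, -0.1, -1.9]
tool_pos: [0.6275, 0.2897, 0.1094]
wrist_force: [-0.1, 0.2, -1.6]
gripper_force: 20.0
tcp [0.6275 0.2897 0.1094] ydir [0. 1. 0.] zdir [ 0.001  0.    -1.   ]
[-0.0005  0.0003  0.0059]
```

```bash
echo '0 0 0.03 0 0 0;0 0 0.055 0 0 0;0 0 0.055 0 0 0' > path.dat && python3 nudge.py path.dat|grep -E "tool|wrist|force"
echo '0 0 0 0 0 0;0 0 0 0 0 0;0 0 0 0 0 0;0 0 0 0 0 0;0 0 0 0 0 0' > path.dat && python3 nudge.py path.dat 0.07 |grep gap
echo '0 0 0 0 0 0;0 0 -0.2 0 0 0;0 0 -0.5 0 0 0;0 0 -0.8 0 0 0;0 0 -1 0 0 0' > path.dat && python3 nudge.py path.dat 
python3 -c "
from h import *
print(tool([.387,.259,.21]))"
```

```text
tool_pos: [0.6276, 0.2902, 0.1032]
wrist_force: [-0.2, 0.2, -3.3]
gripper_force: 20.0
finger_gap: 0.0696
clock: 15.05
tool_pos: [0.6279, 0.2903, 0.206]
orientation: [-0.0, 1.0, 0.001, 0.001]
wrist_force: [0.4, -0.1, -0.1]
finger_gap: 0.0701
gripper_force: 0.0
tcp [0.6279 0.2903 0.206 ] ydir [-0.     1.     0.001] zdir [ 0.003  0.001 -1.   ]
[ 0.2409 -0.0313 -0.0046]
```

```bash
echo '0.45 -0.06 0 0 0 0;0.9 -0.12 0 0 0 0;1.35 -0.18 0 0 0 0;1.8 -0.24 0 0 0 0;2.25 -0.3 0 0 0 0' > path.dat && python3 nudge.py path.dat 0.088 >/dev/null
echo '0.16 -0.01 0.1 0 0 0;0.16 -0.01 0.5 0 0 0;0.16 -0.01 0.8 0 0 0;0.16 -0.01 0.8 0 0 0' > path.dat && python3 nudge.py path.dat |grep -E "tool|gap"
python3 -c "
from h import *
print(tool([.387,.259,.021]))
save('p1.png',np.hstack([crop('side','',210,165,100,80,5)]))"
```

```text
tool_pos: [0.3843, 0.258, 0.1188]
finger_gap: 0.0879
tcp [0.3843 0.258  0.1188] ydir [-0.     1.    -0.004] zdir [-0.006 -0.004 -1.   ]
[-0.0033  0.0014  0.0978]
```

View pics/p1.png

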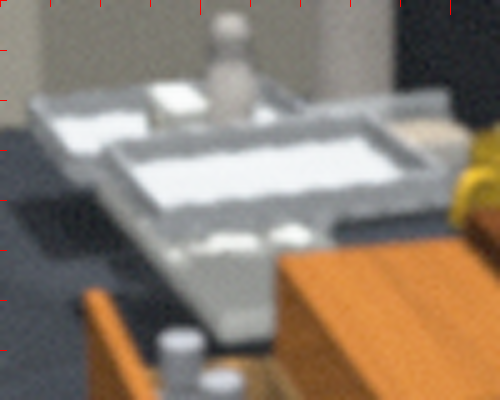

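The side view shows the shaker upright in the left pan. The right pan's near-left rim corner rose from about y=201 to 195, which is roughly 16 mm, so the shaker weighs about 200 g. Next I grasp the tin.

In the tool's units: 0.098 m is 0.98, 0.09 m is 0.9.

```bash
echo '-0.03 0.01 0.3 0 0 0;-0.03 0.01 0.6 0 0 0;-0.03 0.01 0.9 0 0 0;-0.03 0.01 0.98 0 0 0;-0.03 0.01 0.98 0 0 0' > path.dat && python3 nudge.py path.dat |grep tool_pos
echo '0 0 0 0 0 0;0 0 0 0 0 0;0 0 0 0 0 0;0 0 0 0 0 0;0 0 0 0 0 0' > path.dat && python3 nudge.py path.dat 0 20 >/dev/null
echo '0 0 0 0 0 0;0 0 0 0 0 0;0 0 0 0 0 0;0 0 0 0 0 0;0 0 0 0 0 0' > path.dat && python3 nudge.py path.dat 
echo '0 0 -0.3 0 0 0;0 0 -0.6 0 0 0;0 0 -1 0 0 0;0 0 -1.3 0 0 0;0 0 -1.3 0 0 0' > path.dat && python3 nudge.py path.dat >/dev/null
echo '0 0 0 0 0 0;0 0 0 0 0 0' > path.dat && python3 nudge.py path.dat
python3 -c "
from h import *
print(tool([.535,.29,.15]))
import time
for p in [(.6755,.3581),(.49,.36),(.49,.2213),(.49,.1505),(.486,.0113)]:
  print(p,[proj('side',[*p,.095+d]).round(1).tolist() for d in(-.02,-.016,0,.016,.02)])
"
```

```text
tool_pos: [0.3898, 0.2602, 0.0257]
clock: 17.5
tool_pos: [0.39, 0.2601, 0.026]
orientation: [-0.0, 1.0, 0.0, 0.001]
wrist_force: [-0.2, -2.4, 5.2]
finger_gap: 0.0571
gripper_force: 20.0
clock: 18.2
tool_pos: [0.3886, 0.2597, 0.1523]
orientation: [-0.0, 1.0, -0.001, -0.002]
wrist_force: [0.1, 0.3, -3.5]
finger_gap: 0.0569
gripper_force: 20.0
tcp [0.3886 0.2597 0.1523] ydir [-0.     1.    -0.002] zdir [-0.004 -0.002 -1.   ]
[-0.1464  0.0303  0.0017]
(0.6755, 0.3581) [[261.3, 180.6], [261.3, 179.6], [261.2, 175.7], [261.2, 171.7], [261.2, 170.7]]
(0.49, 0.36) [[214.8, 185.2], [214.8, 184.2], [214.6, 180.1], [214.4, 176.0], [214.4, 174.9]]
(0.49, 0.2213) [[224.6, 196.0], [224.5, 194.9], [224.4, 190.5], [224.2, 186.1], [224.2, 185.0]]
(0.49, 0.1505) [[230.2, 202.2], [230.2, 201.1], [230.0, 196.6], [229.9, 192.0], [229.9, 190.8]]
(0.486, 0.0113) [[241.5, 216.4], [241.5, 215.2], [241.4, 210.2], [241.3, 205.3], [241.3, 204.0]]
```

In the tool's units: -0.146 m is -1.46, 0.03 m is 0.3.

```bash
echo '-0.4 0.1 0 0 0 0;-0.8 0.2 0 0 0 0;-1.2 0.3 0 0 0 0;-1.46 0.3 0 0 0 0;-1.46 0.3 0 0 0 0' > path.dat && python3 nudge.py path.dat |grep tool
echo '0 0 0.3 0 0 0;0 0 0.55 0 0 0;0 0 0.6 0 0 0;0 0 0.6 0 0 0;0 0 0.6 0 0 0' > path.dat && python3 nudge.py path.dat |grep -E "tool|wrist"
echo '0 0 0.03 0 0 0;0 0 0.03 0 0 0;0 0 0.03 0 0 0' > path.dat && python3 nudge.py path.dat |grep -E "tool|wrist"
echo '0 0 0.03 0 0 0;0 0 0.03 0 0 0;0 0 0.03 0 0 0' > path.dat && python3 nudge.py path.dat |grep -E "tool|wrist"
```

```text
tool_pos: [0.5368, 0.2892, 0.1505]
tool_pos: [0.5355, 0.2904, 0.0962]
wrist_force: [0.1, 1.2, -3.3]
tool_pos: [0.5358, 0.2903, 0.0929]
wrist_force: [-0.1, 0.0, -2.8]
tool_pos: [0.5355, 0.2901, 0.0889]
wrist_force: [0.3, 0.2, -4.6]
```

```bash
for i in 1; do echo '0 0 0.02 0 0 0;0 0 0.02 0 0 0;0 0 0.02 0 0 0' > path.dat && python3 nudge.py path.dat |grep -E "tool|wrist"
echo '0 0 0.02 0 0 0;0 0 0.02 0 0 0;0 0 0.02 0 0 0' > path.dat && python3 nudge.py path.dat |grep -E "tool|wrist"
echo '0 0 0.02 0 0 0;0 0 0.02 0 0 0;0 0 0.02 0 0 0' > path.dat && python3 nudge.py path.dat |grep -E "tool|wrist"; done
```

```text
tool_pos: [0.5355, 0.2901, 0.087]
wrist_force: [-0.2, -0.8, -3.2]
tool_pos: [0.5355, 0.2902, 0.085]
wrist_force: [0.2, 0.3, -2.6]
tool_pos: [0.5355, 0.2902, 0.0831]
wrist_force: [0.2, 0.4, -2.0]
```

```bash
echo '0 0 0.02 0 0 0;0 0 0.02 0 0 0;0 0 0.02 0 0 0' > path.dat && python3 nudge.py path.dat |grep -E "tool|wrist"
echo '0 0 0.01 0 0 0;0 0 0.01 0 0 0;0 0 0.01 0 0 0' > path.dat && python3 nudge.py path.dat |grep -E "tool|wrist"
echo '0 0 0 0 0 0;0 0 0 0 0 0;0 0 0 0 0 0' > path.dat && python3 nudge.py path.dat |grep -E "tool|wrist"
```

```text
tool_pos: [0.5356, 0.2902, 0.0812]
wrist_force: [-0.5, -0.4, -2.2]
tool_pos: [0.5357, 0.2902, 0.0811]
wrist_force: [-2.9, -0.2, 4.9]
tool_pos: [0.5357, 0.2902, 0.081]
wrist_force: [-3.1, -1.8, 5.8]
```

```bash
echo '0 0 0 0 0 0;0 0 0 0 0 0;0 0 0 0 0 0;0 0 0 0 0 0;0 0 0 0 0 0' > path.dat && python3 nudge.py path.dat 0.075 |grep gap
echo '0 0 -0.2 0 0 0;0 0 -0.5 0 0 0;0 0 -0.8 0 0 0;0 0 -1.1 0 0 0;0 0 -1.2 0 0 0' > path.dat && python3 nudge.py path.dat >/dev/null
echo '0.1 -0.45 0 0 0 0;0.2 -0.9 0 0 0 0;0.3 -1.35 0 0 0 0;0.4 -1.8 0 0 0 0;0.5 -2.25 0 0 0 0' > path.dat && python3 nudge.py path.dat 0.05 >/dev/null
echo '0.1 -0.45 0 0 0 0;0.2 -0.9 0 0 0 0;0.3 -1.35 0 0 0 0;0.35 -1.8 0 0 0 0;0.38 -2.25 0 0 0 0' > path.dat && python3 nudge.py path.dat  >/dev/null
echo '0 -0.4 0 0 0 1;0 -0.82 0 0 0 1.8;0 -0.82 0.4 0 0 1.8;0 -0.82 0.7 0 0 1.8;0 -0.82 0.7 0 0 1.8' > path.dat && python3 nudge.py path.dat
python3 -c "
from h import *
print(tool([.4476,-.2422,.053]))
save('w1.png',np.hstack([crop('top','',120,160,130,110,4),crop('side','',205,165,70,110,4)]))"
```

```text
finger_gap: 0.0748
clock: 24.1
tool_pos: [0.445, -0.2407, 0.1238]
orientation: [0.045, 0.999, 0.003, -0.004]
wrist_force: [0.1, 0.2, -0.9]
finger_gap: 0.0498
gripper_force: 0.0
tcp [ 0.445  -0.2407  0.1238] ydir [0.091 0.996 0.005] zdir [-0.009  0.006 -1.   ]
[-0.0034 -0.0016  0.0708]
```

View pics/w1.png

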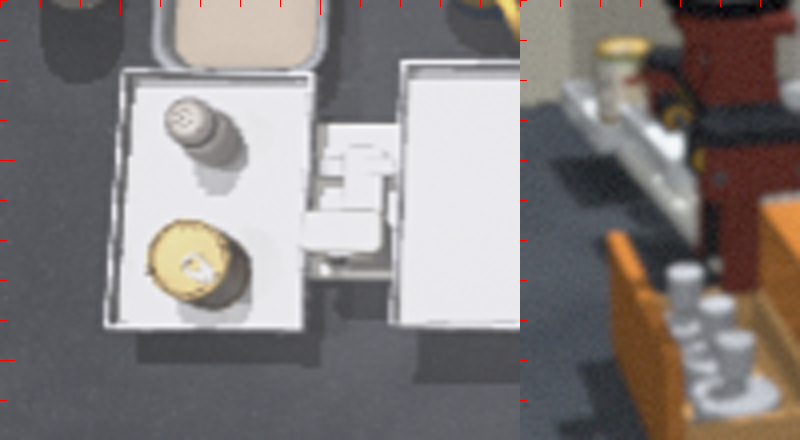

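Tin and shaker both stand in the left pan, which is at its lower stop. The two-view height check on the knobs comes next.

```bash
python3 -c "
from h import *
S=lambda u,v:(205+(u-520)/4,165+v/4);T=lambda u,v:(290+u/5,150+v/5)
for s,t in(((684,271),(111,518)),((718,304),(231,519)),((735,339),(342,537))): print(tri(S(*s),T(*t)))
print(proj('side',[.445,-.2407,.1238]))"
```

```text
(array([ 0.45890208, -0.11312177,  0.07476609]), array([0.00132217]))
(array([ 0.45943742, -0.18109986,  0.07830259]), array([0.00257372]))
(array([ 0.44940829, -0.24297461,  0.08223548]), array([0.00242269]))
[255.98121297 234.41993067]
```

Heights agree. Grasping the 400 g weight.

```bash
echo '-0.04 -0.02 0.3 0 0 0;-0.04 -0.02 0.6 0 0 0;-0.04 -0.02 0.7 0 0 0;-0.04 -0.02 0.7 0 0 0' > path.dat && python3 nudge.py path.dat |grep -E "tool|wrist"
echo '0 0 0 0 0 0;0 0 0 0 0 0;0 0 0 0 0 0;0 0 0 0 0 0;0 0 0 0 0 0' > path.dat && python3 nudge.py path.dat 0 25 
echo '0 0 -0.3 0 0 0;0 0 -0.6 0 0 0;0 0 -1 0 0 0;0 0 -1.3 0 0 0;0 0 -1.3 0 0 0' > path.dat && python3 nudge.py path.dat >/dev/null
echo '0 0 0 0 0 0;0 0 0 0 0 0' > path.dat && python3 nudge.py path.dat
python3 -c "
from h import *
print(tool([.64,.08,.19]))"
```

```text
tool_pos: [0.4514, -0.2438, 0.0602]
wrist_force: [-0.8, 0.0, 0.2]
clock: 25.1
tool_pos: [0.4521, -0.2442, 0.0614]
orientation: [0.045, 0.999, -0.0, 0.001]
wrist_force: [0.6, 2.6, 4.7]
finger_gap: 0.0234
gripper_force: 25.0
clock: 25.8
tool_pos: [0.4505, -0.2437, 0.1868]
orientation: [0.045, 0.999, 0.001, -0.002]
wrist_force: [0.1, -0.4, -4.2]
finger_gap: 0.0232
gripper_force: 25.0
tcp [ 0.4505 -0.2437  0.1868] ydir [0.09  0.996 0.002] zdir [-0.004  0.003 -1.   ]
[-0.1596  0.3394 -0.0031]
```

In the tool's units: -0.09 rad is -1.8.

```bash
echo '0 0 0 0 0 -1;0 0 0 0 0 -1.8;0 0 0 0 0 -1.8' > path.dat && python3 nudge.py path.dat >/dev/null
echo '-0.23 0.4 0 0 0 0;-0.46 0.8 0 0 0 0;-0.69 1.2 0 0 0 0;-0.92 1.6 0 0 0 0;-1.15 2 0 0 0 0' > path.dat && python3 nudge.py path.dat  >/dev/null
echo '-0.23 0.4 0 0 0 0;-0.46 0.8 0 0 0 0;-0.7 1.2 0 0 0 0;-0.72 1.24 0 0 0 0;-0.72 1.24 0 0 0 0' > path.dat && python3 nudge.py path.dat |grep -E "tool|wrist"
echo '0 0 0.2 0 0 0;0 0 0.35 0 0 0;0 0 0.35 0 0 0;0 0 0.35 0 0 0' > path.dat && python3 nudge.py path.dat  |grep -E "tool|wrist"
echo '0 0 0.03 0 0 0;0 0 0.06 0 0 0;0 0 0.06 0 0 0' > path.dat && python3 nudge.py path.dat  |grep -E "tool|wrist"
```

```text
tool_pos: [0.638, 0.0811, 0.1874]
wrist_force: [-0.4, -1.1, -4.9]
tool_pos: [0.6377, 0.0789, 0.1545]
wrist_force: [-0.5, 0.2, -3.3]
tool_pos: [0.6384, 0.0798, 0.1492]
wrist_force: [-0.1, 0.5, -4.5]
```

In the tool's units: 0.006 m is 0.06, 0.003 m is 0.03.

```bash
echo '0 0 0.03 0 0 0;0 0 0.06 0 0 0;0 0 0.06 0 0 0' > path.dat && python3 nudge.py path.dat  |grep -E "tool|wrist"
echo '0 0 0.03 0 0 0;0 0 0.03 0 0 0;0 0 0.03 0 0 0' > path.dat && python3 nudge.py path.dat  |grep -E "tool|wrist"
echo '0 0 0.03 0 0 0;0 0 0.03 0 0 0;0 0 0.03 0 0 0' > path.dat && python3 nudge.py path.dat  |grep -E "tool|wrist"
echo '0 0 0.03 0 0 0;0 0 0.03 0 0 0;0 0 0.03 0 0 0' > path.dat && python3 nudge.py path.dat  |grep -E "tool|wrist"
```

```text
tool_pos: [0.6381, 0.0799, 0.1424]
wrist_force: [-0.6, 0.7, -4.0]
tool_pos: [0.6387, 0.0799, 0.1407]
wrist_force: [-0.6, 0.3, -1.5]
tool_pos: [0.6386, 0.0799, 0.1372]
wrist_force: [0.8, 0.7, -0.7]
tool_pos: [0.6385, 0.0799, 0.134]
wrist_force: [1.2, 0.5, -0.4]
```

```bash
echo '0 0 0.03 0 0 0;0 0 0.03 0 0 0;0 0 0.03 0 0 0' > path.dat && python3 nudge.py path.dat  |grep -E "tool|wrist"
echo '0 0 0 0 0 0;0 0 0 0 0 0;0 0 0 0 0 0;0 0 0 0 0 0;0 0 0 0 0 0' > path.dat && python3 nudge.py path.dat 0.05  |grep gap
echo '0 0 -0.1 0 0 0;0 0 -0.3 0 0 0;0 0 -0.6 0 0 0;0 0 -0.7 0 0 0' > path.dat && python3 nudge.py path.dat
echo '0.4 -0.3 0 0 0 0;0.8 -0.6 0 0 0 0;1.2 -0.9 0 0 0 0;1.5 -1.3 0 0 0 0;1.8 -1.7 0 0 0 0' > path.dat && python3 nudge.py path.dat |grep tool
python3 -c "
from h import *
save('w2.png',np.hstack([crop('side','',205,150,90,80,5),crop('top','',155,180,70,80,5)]))"
```

```text
tool_pos: [0.6385, 0.0799, 0.1311]
wrist_force: [0.9, 1.5, 0.2]
finger_gap: 0.0502
clock: 30.2
tool_pos: [0.6394, 0.0799, 0.2058]
orientation: [-0.0, 1.0, 0.0, 0.003]
wrist_force: [0.5, 0.3, 0.1]
finger_gap: 0.0501
gripper_force: 0.0
tool_pos: [0.4569, -0.091, 0.2012]
```

View pics/w2.png

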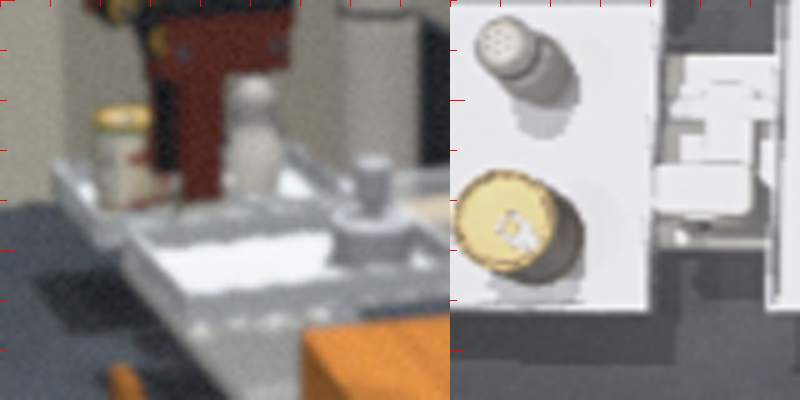

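The 400 g weight stands upright in the right pan. I measure the pan's shift numerically against the first picture.

```bash
cat > pan.py <<'E'
from h import *
def shift():
    a=cv2.cvtColor(cv2.imread("pics/side0.png"),cv2.COLOR_BGR2GRAY);b=cv2.cvtColor(ctrl.capture("side"),cv2.COLOR_RGB2GRAY)
    for n,(x,y,w,h) in {"right near":(224,192,24,16),"left near":(210,174,8,14)}.items():
        f=8;t=cv2.resize(a[y:y+h,x:x+w],None,fx=f,fy=f,interpolation=cv2.INTER_CUBIC);m=9
        s=cv2.resize(b[y-m:y+h+m,x-2:x+w+2],None,fx=f,fy=f,interpolation=cv2.INTER_CUBIC)
        r=cv2.matchTemplate(s,t,cv2.TM_CCOEFF_NORMED);_,v,_,p=cv2.minMaxLoc(r)
        print(n,"dx,dy px",p[0]/f-2,p[1]/f-m,"score",round(v,3),"-> mm up",round(-(p[1]/f-m)/.28,1))
if __name__=="__main__":
    shift()
    print(tool([.459,-.113,.13]))
E
python3 pan.py
```

```text
right near dx,dy px 0.125 -1.375 score 0.93 -> mm up 4.9
left near dx,dy px 0.0 1.75 score 0.923 -> mm up -6.2
tcp [ 0.4573 -0.0922  0.2017] ydir [ 0.004  1.    -0.001] zdir [ 0.002 -0.001 -1.   ]
[-0.0017 -0.0208  0.0717]
```

Left is about 6–8 mm low, so 100 g more is needed. I fetch the 100 g weight.

The rows are not in the units I measure in: shifts go in units of 100 mm and turns go in units of 0.05 rad. I convert before sending: 0.07 m is 0.7, 0.04 m is 0.4, 0.09 rad is 1.8.

```bash
echo '-0.01 -0.21 0 0 0 1;-0.01 -0.21 0.4 0 0 1.8;-0.01 -0.21 0.7 0 0 1.8;-0.01 -0.21 0.7 0 0 1.8;-0.01 -0.21 0.7 0 0 1.8' > path.dat && python3 nudge.py path.dat 0.05 >/dev/null
python3 -c "
from h import *
print(tool([.459,-.113,.047]))"
```

```text
tcp [ 0.4597 -0.1104  0.1314] ydir [0.088 0.996 0.   ] zdir [-0.001  0.001 -1.   ]
[ 0.0004 -0.0027  0.0844]
```

In the tool's units: 0.084 m is 0.84, 0.06 m is 0.6.

```bash
echo '0 -0.03 0.3 0 0 0;0 -0.03 0.6 0 0 0;0 -0.03 0.84 0 0 0;0 -0.03 0.84 0 0 0;0 -0.03 0.84 0 0 0' > path.dat && python3 nudge.py path.dat |grep -E "tool|wrist"
echo '0 0 0 0 0 0;0 0 0 0 0 0;0 0 0 0 0 0;0 0 0 0 0 0;0 0 0 0 0 0' > path.dat && python3 nudge.py path.dat 0 25 
echo '0 0 -0.3 0 0 0;0 0 -0.6 0 0 0;0 0 -1 0 0 0;0 0 -1.4 0 0 0;0 0 -1.4 0 0 0' > path.dat && python3 nudge.py path.dat >/dev/null
echo '0 0 0 0 0 -1;0 0 0 0 0 -1.8;0 0 0 0 0 -1.8' > path.dat && python3 nudge.py path.dat
python3 -c "
from h import *
print(tool([.53,.08,.19]))"
```

```text
tool_pos: [0.4605, -0.1142, 0.0493]
wrist_force: [-0.1, 0.5, -0.1]
clock: 32.35
tool_pos: [0.4594, -0.1142, 0.0475]
orientation: [0.045, 0.999, -0.0, 0.0]
wrist_force: [-0.3, 0.6, 2.2]
finger_gap: 0.0235
gripper_force: 25.0
clock: 33.15
tool_pos: [0.4588, -0.1141, 0.186]
orientation: [-0.0, 1.0, 0.0, -0.001]
wrist_force: [-0.7, 0.1, -1.4]
finger_gap: 0.0232
gripper_force: 25.0
tcp [ 0.4588 -0.1141  0.186 ] ydir [-0.  1.  0.] zdir [-0.002  0.    -1.   ]
[-0.0713  0.1941 -0.004 ]
```

```bash
echo '-0.15 0.4 0 0 0 0;-0.3 0.8 0 0 0 0;-0.45 1.2 0 0 0 0;-0.6 1.6 0 0 0 0;-0.71 1.94 0 0 0 0' > path.dat && python3 nudge.py path.dat  >/dev/null
echo '0 0 0.2 0 0 0;0 0 0.45 0 0 0;0 0 0.63 0 0 0;0 0 0.63 0 0 0;0 0 0.63 0 0 0' > path.dat && python3 nudge.py path.dat  |grep -E "tool|wrist"
echo '0 0 0.04 0 0 0;0 0 0.04 0 0 0;0 0 0.04 0 0 0' > path.dat && python3 nudge.py path.dat  |grep -E "tool|wrist"
echo '0 0 0.04 0 0 0;0 0 0.04 0 0 0;0 0 0.04 0 0 0' > path.dat && python3 nudge.py path.dat  |grep -E "tool|wrist"
echo '0 0 0.04 0 0 0;0 0 0.04 0 0 0;0 0 0.04 0 0 0' > path.dat && python3 nudge.py path.dat  |grep -E "tool|wrist"
echo '0 0 0.03 0 0 0;0 0 0.03 0 0 0;0 0 0.03 0 0 0' > path.dat && python3 nudge.py path.dat  |grep -E "tool|wrist"
```

```text
tool_pos: [0.5298, 0.0798, 0.1238]
wrist_force: [0.9, -0.3, -0.5]
tool_pos: [0.5305, 0.0798, 0.1209]
wrist_force: [0.4, -1.0, -1.3]
tool_pos: [0.53, 0.0798, 0.116]
wrist_force: [1.2, -1.5, -1.2]
tool_pos: [0.53, 0.0798, 0.1119]
wrist_force: [-0.4, 0.0, -0.7]
tool_pos: [0.53, 0.0798, 0.109]
wrist_force: [-0.2, 1.0, -0.8]
```

Near contact: two more millimetres, then release, back off and check.

```bash
echo '0 0 0.025 0 0 0;0 0 0.025 0 0 0;0 0 0.025 0 0 0' > path.dat && python3 nudge.py path.dat  |grep -E "tool|wrist"
echo '0 0 0 0 0 0;0 0 0 0 0 0;0 0 0 0 0 0;0 0 0 0 0 0;0 0 0 0 0 0' > path.dat && python3 nudge.py path.dat 0.05  |grep gap
echo '0 0 -0.1 0 0 0;0 0 -0.3 0 0 0;0 0 -0.6 0 0 0;0 0 -0.9 0 0 0' > path.dat && python3 nudge.py path.dat  |grep tool
echo '0.3 -0.4 0 0 0 0;0.6 -0.8 0 0 0 0;0.9 -1.2 0 0 0 0;1.2 -1.6 0 0 0 0;1.4 -2 0 0 0 0' > path.dat && python3 nudge.py path.dat 0 |grep tool
echo '0.2 -0.4 0 0 0 1;0.3 -0.6 0 0 0 1.8;0.3 -0.6 0 0 0 1.8' > path.dat && python3 nudge.py path.dat
python3 - <<'E'
from pan import *
shift()
save('w3.png',np.hstack([crop('side','',205,150,80,80,5),crop('top','',155,180,80,80,5)]))
# drawer front centre: from case front mid, 0.11 out
x=np.array([.996,-.089,0]); c=np.array([.6469,-.1985,0]); 
f=c-x*(.08+.059+.11); print(f)
print(tool([*(f[:2]-x[:2]*.04),.06]))
E
```

```text
tool_pos: [0.5302, 0.0798, 0.1066]
wrist_force: [-1.3, -1.7, -0.5]
finger_gap: 0.05
tool_pos: [0.5299, 0.0798, 0.1981]
tool_pos: [0.3886, -0.1213, 0.1979]
clock: 37.35
tool_pos: [0.3591, -0.1822, 0.1976]
orientation: [0.047, 0.999, -0.001, 0.0]
wrist_force: [-0.7, -0.1, -0.7]
finger_gap: 0.0006
gripper_force: 0.0
right near dx,dy px -1.5 -0.5 score 0.857 -> mm up 1.8
left near dx,dy px -0.375 -5.75 score 0.158 -> mm up 20.5
[ 0.398896 -0.176339  0.      ]
tcp [ 0.3606 -0.1797  0.1972] ydir [0.089 0.996 0.   ] zdir [ 0.001  0.    -1.   ]
[0.0022 0.0067 0.1372]
```

View pics/w3.png

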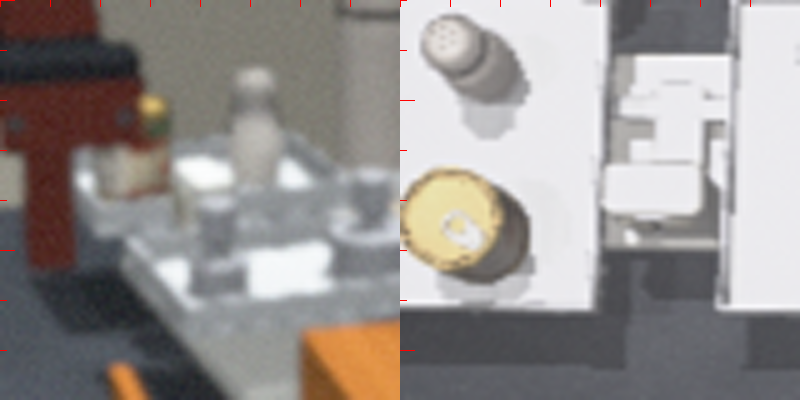

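Both weights stand upright in the right pan, and tin and shaker in the left. The arm blocks the left match, so I'll recheck later. Next I push the drawer home.

```bash
echo '0.05 0.07 0.4 0 0 0;0.05 0.07 0.8 0 0 0;0.05 0.07 1.2 0 0 0;0.05 0.07 1.4 0 0 0;0.05 0.07 1.4 0 0 0' > path.dat && python3 nudge.py path.dat |grep -E "tool|wrist"
echo '-0.08 0 0 0 0 0;-0.16 0 0 0 0 0;-0.24 0 0 0 0 0;-0.32 0 0 0 0 0;-0.4 0 0 0 0 0' > path.dat && python3 nudge.py path.dat |grep -E "tool|wrist"
echo '-0.06 0 0 0 0 0;-0.12 0 0 0 0 0;-0.18 0 0 0 0 0;-0.24 0 0 0 0 0;-0.3 0 0 0 0 0' > path.dat && python3 nudge.py path.dat |grep -E "tool|wrist"
echo '-0.06 0 0 0 0 0;-0.12 0 0 0 0 0;-0.18 0 0 0 0 0;-0.24 0 0 0 0 0;-0.3 0 0 0 0 0' > path.dat && python3 nudge.py path.dat |grep -E "tool|wrist"
python3 -c "
from h import *
print(tool([.498,-.186,.06]))"
```

```text
tool_pos: [0.3546, -0.1704, 0.0533]
wrist_force: [-0.0, 0.2, -1.0]
tool_pos: [0.3964, -0.1766, 0.0573]
wrist_force: [-5.6, 0.1, 3.7]
tool_pos: [0.4258, -0.1794, 0.0567]
wrist_force: [-5.3, -1.1, 3.9]
tool_pos: [0.4554, -0.1823, 0.0567]
wrist_force: [-6.2, -1.4, 4.2]
tcp [ 0.4554 -0.1823  0.0567] ydir [ 0.09   0.996 -0.001] zdir [-0.001 -0.001 -1.   ]
[-0.0427  0.0002 -0.0033]
```

```bash
echo '-0.06 0 0 0 0 0;-0.12 0 0 0 0 0;-0.18 0 0 0 0 0;-0.24 0 0 0 0 0;-0.3 0 0 0 0 0' > path.dat && python3 nudge.py path.dat |grep -E "tool|wrist"
echo '-0.03 0 0 0 0 0;-0.06 0 0 0 0 0;-0.09 0 0 0 0 0;-0.09 0 0 0 0 0' > path.dat && python3 nudge.py path.dat |grep -E "tool|wrist"
echo '-0.02 0 0 0 0 0;-0.04 0 0 0 0 0;-0.04 0 0 0 0 0' > path.dat && python3 nudge.py path.dat |grep -E "tool|wrist"
```

```text
tool_pos: [0.4846, -0.1852, 0.0567]
wrist_force: [-10.5, -2.4, 5.8]
tool_pos: [0.4939, -0.186, 0.0566]
wrist_force: [-6.9, -1.2, 3.4]
tool_pos: [0.4983, -0.1862, 0.0564]
wrist_force: [-3.4, -0.6, 2.4]
```

In the tool's units: -0.003 m is -0.03, -0.002 m is -0.02.

```bash
echo '-0.02 0 0 0 0 0;-0.03 0 0 0 0 0;-0.03 0 0 0 0 0' > path.dat && python3 nudge.py path.dat |grep -E "tool|wrist"
echo '-0.02 0 0 0 0 0;-0.02 0 0 0 0 0;-0.02 0 0 0 0 0' > path.dat && python3 nudge.py path.dat |grep -E "tool|wrist"
```

```text
tool_pos: [0.5012, -0.1861, 0.0563]
wrist_force: [-3.0, -2.3, 1.3]
tool_pos: [0.5031, -0.1862, 0.0563]
wrist_force: [-3.4, -2.4, 0.4]
```

In the tool's units: -0.002 m is -0.02.

```bash
echo '-0.02 0 0 0 0 0;-0.02 0 0 0 0 0;-0.02 0 0 0 0 0' > path.dat && python3 nudge.py path.dat |grep -E "tool|wrist"
```

```text
tool_pos: [0.5033, -0.1862, 0.0563]
wrist_force: [-10.7, -1.3, 4.0]
```

The drawer is at its stop. I back off and look.

In the tool's units: 0.09 m is 0.9, 0.05 m is 0.5.

```bash
echo '0.04 0 0 0 0 0;0.1 0 0 0 0 0;0.2 0 0 0 0 0;0.5 0 0 0 0 0;0.9 0 0 0 0 0' > path.dat && python3 nudge.py path.dat |grep -E "tool|wrist"
echo '0 0 -0.4 0 0 0;0 -0.3 -0.8 0 0 0;0 -0.7 -1.2 0 0 0;0 -1.1 -1.6 0 0 0;0 -1.5 -1.8 0 0 0' > path.dat && python3 nudge.py path.dat >/dev/null
echo '0 -0.4 0 0 0 0;0 -0.8 0 0 0 0;0 -0.8 0 0 0 0;0 -0.8 0 0 0 0;0 -0.8 0 0 0 0' > path.dat && python3 nudge.py path.dat
python3 - <<'E'
from pan import *
shift()
save('z.png',np.vstack([np.hstack([crop('side','',205,150,80,75,4),crop('side','',240,180,100,75,4)]),np.hstack([crop('top','',140,185,90,70,4),crop('top','',290,180,90,70,4)])]))
E
```

```text
tool_pos: [0.4153, -0.1777, 0.0566]
wrist_force: [-0.5, 0.1, 0.4]
clock: 43.1
tool_pos: [0.3957, -0.3999, 0.2331]
orientation: [0.044, 0.999, 0.0, 0.0]
wrist_force: [0.7, -0.1, 0.9]
finger_gap: 0.0005
gripper_force: 0.0
right near dx,dy px -1.5 -0.5 score 0.859 -> mm up 1.8
left near dx,dy px 0.0 0.0 score 0.951 -> mm up -0.0
```

View pics/z.png

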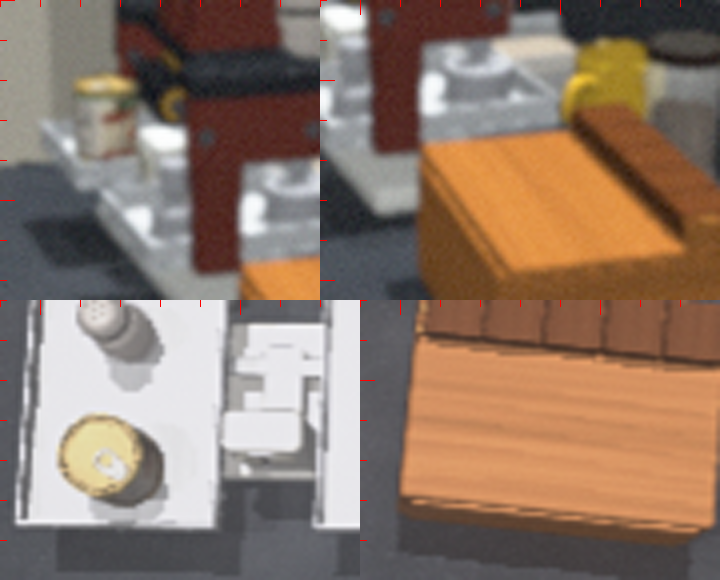

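The drawer is flush and shut, with its front edge as in the first picture. The left pan's shift from level is 0.0 mm (match score 0.95), and everything stands upright, so I'm handing in.

```bash
python3 -c "
from workcell import ctrl
print(ctrl.hand_in())"
```

```text
the job is handed in; nothing more can be done
None
```

I handed the job in at about 43 s: the tin and shaker (the only ingredients there, about 500 g together) balance level against the 400 g and 100 g weights, the 200 g weight is in the shut drawer, and I left the spice jar, coffee jar and mug alone.

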